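# Release the sprung filter cover of a jeweller's dust box and hold it shut

## Task

The dust box on the jeweller's bench is full of gold filings and its hinged top cover is sprung, so it must not jump open when it is unlatched. Take the winged quarter-turn fastener on the cover, push it down against its spring and, keeping it down, turn it anticlockwise (seen from above) until the slot along its wing lines up with the two release marks on the cover, with the cover staying pressed flat on its frame all the while. Finish still holding it down like that, without letting go, so that the unlatched cover stays shut on its frame; leave the other things on the bench alone.

Things in the scene. Friction and masses are not known exactly. Their poses are not given: they have to be found in the camera images.
- extractor: Dust (filter) box fixed to the bench: grey steel, 260 mm deep (its x) by 300 mm wide (its y), the top of its flat aluminium cover 158 mm above the bench. Origin: centre of its underside, on the bench; x points from its front (fastener side) to its back (hinge side), y along its width, z up. The fastener's upright axis stands at x = -65 mm, y = 0.
- knob_grip (a point): Where to grip the fastener: a dark steel wing 46 mm long, 14 mm thick, 32 mm tall on a round skirt 48 mm across, 5 mm thick. The point is on the turning axis, 10 mm below the wing's top, 22 mm above the skirt's upper face (36 mm above the cover while up). x runs along the wing and the slot milled in its top, y across it (take it by its flat sides, across y), z up along the turning axis.
- release_mark (a point): Centre of the front release mark: a short dark line, 14 by 5 mm, on the cover, 37 mm in front (-x of the box) of the fastener's axis; its twin lies as far behind. Both lie along the box's x, on the line through the axis. Its axes are those of the cover (as the box's when shut).
- knob (a joint): Angle of the fastener, rad: 0 when wing and slot line up with the release marks; positive when clockwise of that, seen from above. Starts latched at 1.31 to 1.48. Unless pushed down it cannot turn below about 1.28 (a rib). No stop at 0: it can run on to -0.6; friction of 0.03 N m keeps it where it is turned to. Between 0.27 and -0.27 the cover is unlatched.
- press (a joint): How far the sprung fastener is pushed down into the cover, in m: 0 at rest, 0.008 at its stop. The latch rib is cleared from about 0.004, so turn it at 0.005 to 0.008 and keep it there. Pushing it down takes about 6 N at the start and 10 N at the stop.
- cover (a joint): Opening angle of the cover, rad, about the hinge along its far edge (180 mm behind the fastener's axis): 0 shut on the frame, 0.22 fully up; 0.01 is 2.3 mm at its front edge. Springs lift it with about 3 N at the fastener when shut, so once unlatched it stays shut only while the fastener is held down.
- burr_stand: Bystander: round wooden stand with burrs, 72 mm across and 78 mm tall, loose, on the bench to the left (+y) of the box. Origin: centre of its underside.
- flux_bottle: Bystander: white bottle with a dark brush cap, 42 mm across and 90 mm tall, loose, on the bench to the right (-y) of the box. Origin: centre of its underside.
- wax_tin: Bystander: flat steel tin of yellow wax, 70 by 90 by 18 mm, loose, on the bench to the right (-y) of the box. Origin: centre of its underside.

How it is judged (in metres and radians):
On the way, in this order (a step that is already met when the one before it is completed fails the run):
1. the latched fastener is pushed down against its spring (value of joint press above 0.0035 m and value of joint knob above 1.1 rad and contact force between the fingers and knob above 2 N), for 0.1 s.
2. the slot is lined up with the release marks, the fastener still pushed down and the cover shut under the hand (value of joint knob between -0.2 and 0.2 rad and value of joint press above 0.003 m and value of joint cover below 0.012 rad and contact force between the fingers and knob above 2 N), for 0.2 s.
At the end, for the whole second after the job is handed in: The slot is within 0.2 rad (11 degrees) of the release marks, the fastener still pushed down over 3 mm by the fingers (over 2 N), the cover shut on its frame (under 0.012 rad, 2.7 mm at its front edge) and still, held by the hand alone; bystanders moved less than 20 mm (all of step 2 and velocity of joint cover below 0.03 rad/s and distance of each of burr_stand, flux_bottle, wax_tin from where it was at the start of the episode below 0.02 m); the arm keeps its last pose, push and grip.
It fails at once if the cover jumps open (more than about 7 mm at its front edge) (value of joint cover above 0.03 rad).
It fails at once if a bystander is pushed more than 20 mm (distance of any of burr_stand, flux_bottle, wax_tin from where it was at the start of the episode above 0.02 m).
It also fails if it takes over 35 s, if anything falls off the work surface, if the arm or the gripper's body presses on something with over 40 N, if the wrist force passes 120 N, or if a joint passes its speed limit or range.

## Robot

A 6-joint arm with a two-finger parallel gripper is mounted at the origin on the work surface. World frame = base frame: x ahead of the robot, y to its left, z up, the work surface at z = 0. Lengths are in mm, angles in rad, forces in N, time in s.
With the tool pointing down it reaches from about 275 to 875 mm from the base axis. Payload 12.5 kg.
Tool frame: the origin (TCP) lies on the centre line of the jaws, within the pads' length; the fingertips stand 22 mm ahead of it and the grasp point (between the pads) lies 3 mm ahead of it (nose_length is the distance from the TCP to the fingertips, in mm); z points along the fingers, y is the line along which they close (so a half turn about z gives the same grasp; the last joint's range is limited). The gripper opens to 85 mm and grips with 20 to 120 N. Pads are 22 mm wide; open, the fingers measure 114 mm over their backs; the gripper's body (76 mm by 85 mm) begins 54 mm behind the grasp point. The pads swing forward as they close: fully open they stand 13 mm farther back than shut.
Start: joints at [-1.244, 0.351, 1.652, -0, 1.139, -0.085], TCP at [220.16, -503.998, 253.29] pointing down, gripper open.
Joint ranges: [-2.75, 2.75], [-0.79, 2.1], [0.01, 2.65], [-1.57, 4.71], [0.07, 3.14], [-2.87, 2.87]. Speed limits (rad/s): [2.22, 2.22, 2.79, 3.14, 3.14, 3.14].

## Interface

Orientations are given as a rotation vector (axis times angle).
In Python, from station import * gives the robot as it stands.
- The arm moves only by the tool servo_tool, never from a script. Its arguments are lists of equal length, an entry for each row: "travel": the shift along the tool's x, y, z in cm, a list of three; "delta_rot": the turn, a rotation vector about the tool's x, y, z in rad, a list of three; "grip": the closure in counts, from 0 (fully open) to 255 (shut). In form: {"travel": [[dx, dy, dz], ...], "delta_rot": [[ax, ay, az], ...], "grip": [grip, ...]}. A call has exactly 10 rows; each row is the pose to reach, as a shift and turn from the pose commanded when the call began, along the tool's axes at that moment; what a row does not reach only later rows make up. A row lasts 1/10 s, in which the tool goes at most 50 mm and 8.59 degrees, less where a joint would pass 70% of its speed; a pose out of reach is approached as far as the arm can. A call with a gripper value outside its range is refused whole. The fingers move at their own pace and stop on an object; the grip force is fixed at half the most. Time passes only in rows, so rows that repeat a pose let the fingers close, or fill a call up. It gives the time, the measured TCP pose, the force, the opening and the grip force at its end, in the units of the state.
- get_obs(): the state, without advancing time (a new reading comes with each control period).
- snapshot(name): name is "scene" or "top" or "wrist"; returns a dict with "frame" (400x640x3 uint8, red, green, blue), "depth" (400x640 float32, mm along the optical axis (not along the pixel's ray), 0 where there is no reading), "fx", "fy", "cx", "cy" (pixels), "xyz" and "orientation" of the camera in the world; the wrist camera has in their place "T_tool_cam" (4x4, takes a point from camera to tool coordinates, whose origin is the TCP and whose axes are the flange's). Camera axes: x right, y down, z forward; pixel columns grow to the right and rows downward; lengths in mm; the calibration is good to about 2 mm. A picture is of the moment at which its call begins: read the wrist's pose just before it.
- job_done(): hands the job in; it is judged then, once.
The state is a dict: "clock": time; "joint_pos": joint angles; "qd": joint speeds; "joint_torque": joint torques, N m; "eef_pos": TCP position; "tcp_rot": TCP orientation; "force": force on the tool from outside, world axes, zero at the start; "wrist_torque": the same for the moment, N m; "grip_width": opening from 0.0 (shut) to 1.0 (fully open); "finger_force": force on a finger pad.
Only numpy, scipy, OpenCV 4.12 (cv2) and the standard library are available. Lean on these libraries where they do the work, as an engineer would, in place of code of your own. Each camera call takes 0.05 s, during which the arm holds its last target. There are 200 camera calls.

## Working session

There is one attempt and no reset: what is moved stays moved. The work goes in short steps, Python scripts to look and compute and a tool call to move; the robot and the scene stay as the last step left them, time stands still between calls to the robot, and variables do not carry over. Pictures are saved under pics/ and viewed, at most 10 in all, crops included, and the job is handed in when it is done.

Besides the shell and the picture viewer there is one more tool, called after ">>>" by a JSON object that holds its "api" and its "payload". servo_tool: Moves the arm, as the interface text tells. Its arguments: {"type":"object","properties":{"travel":{"type":"array","items":{"type":"array","items":{"type":"number"}}},"delta_rot":{"type":"array","items":{"type":"array","items":{"type":"number"}}},"grip":{"type":"array","items":{"type":"number"}}},"required":["travel","delta_rot","grip"]}

```bash
mkdir -p pics
python3 - <<'E'
from station import *
import cv2,numpy as np,pickle
o=get_obs();print(o)
for n in("top","scene"):
    s=snapshot(n);cv2.imwrite(f"pics/{n}0.png",s["frame"][:,:,::-1]);pickle.dump(s,open(n+".pkl","wb"))
    print(n,s["fx"],s["cx"],s["cy"],s["xyz"],s["orientation"])
E
```

```text
{'clock': 0.0, 'joint_pos': array([-1.24356005e+00,  3.51254511e-01,  1.65243406e+00, -4.01502424e-06,
        1.13910605e+00, -8.46115677e-02]), 'qd': array([ 1.99662103e-03, -1.66291161e-03,  6.58454500e-04, -8.77230394e-05,
       -1.15992311e-03,  4.86894723e-04]), 'joint_torque': array([ 6.28236357e-04, -5.06103659e+01, -2.91399962e+01, -5.76976231e-05,
        4.48757797e-03, -2.88712704e-05]), 'eef_pos': array([ 220.08319195, -503.70725092,  252.74461012]), 'tcp_rot': array([-3.07405057e+00, -6.42125340e-01,  2.34077533e-04]), 'force': array([ 0.24453645, -1.068791  , -0.42267189]), 'wrist_torque': array([ 0.01368207,  0.02836908, -0.02146008]), 'finger_force': 0.0, 'grip_width': 1.0050565597634054}
top 430.69768433037666 318.64192857121924 199.11120496671649 [ 477.89214328   11.04215753 1183.22297092] [-2.1726071   2.17111615 -0.07544212]
scene 412.4585860550124 319.2258501492521 203.30860432790922 [1386.22239326  155.5727343   797.94785851] [-1.58862066 -1.80067479  0.90032351]
```

View pics/top0.png

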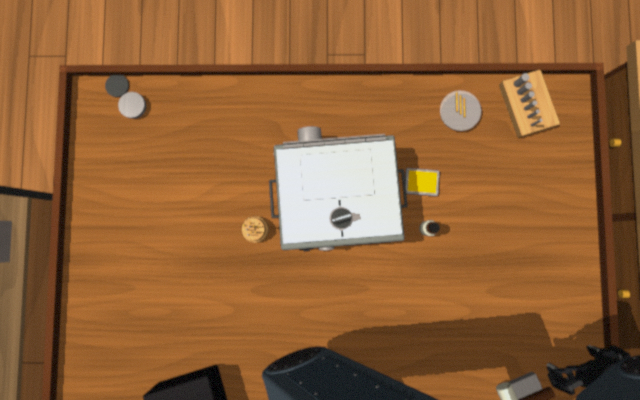

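The top view shows the box. The fastener is near (342,217), with marks near (340,203) and (343,232). The stand is at (254,230), the bottle at (431,228) and the tin at (423,182). I'll enlarge it for the angle.

```bash
cat > h.py <<'E'
import numpy as np,pickle
from scipy.spatial.transform import Rotation as R
def w(s,u,v,z):
    d=R.from_rotvec(s["orientation"]).apply([(u-s["cx"])/s["fx"],(v-s["cy"])/s["fy"],1])
    return s["xyz"]+d*(z-s["xyz"][2])/d[2]
E
python3 - <<'E'
from h import *
import cv2
s=pickle.load(open("top.pkl","rb"))
c=s["frame"][125:260,260:450,::-1];cv2.imwrite("pics/c1.png",cv2.resize(c,None,fx=4,fy=4,interpolation=cv2.INTER_CUBIC))
print(s["depth"][190,300],s["depth"][217,341])
E
```

```text
1029.6366 982.0539
```

View pics/c1.png

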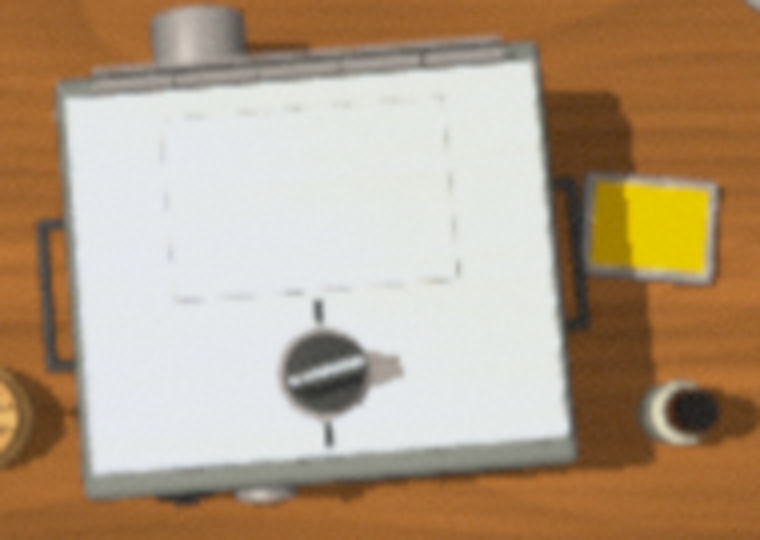

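The crop shows the slot running from (290,380) to (363,361), and the marks centred at (319,311) and (329,434). I'll compute world positions from those.

Run:
```python
from h import *
s=pickle.load(open("top.pkl","rb"))
f=lambda u,v,z:w(s,260+u/4-.375,125+v/4-.375,z)
a,b=f(329,434,158),f(319,311,158);d=b-a;print(a,b,(a+b)/2,"box yaw",np.arctan2(d[1],d[0]))
a,b=f(290,380,204),f(363,361,204);d=b-a;print((a+b)/2,"wing yaw",np.arctan2(d[1],d[0]))
r=R.from_rotvec([-3.07405057e+00,-6.42125340e-01,0]).as_matrix();print(r.round(3))
```

```text
[482.90825938 -29.52562068 158.        ] [556.0385352  -23.80087229 158.        ] [519.47339729 -26.66324648 158.        ] box yaw 0.07812219200216225
[518.63996528 -26.40559961 204.        ] wing yaw -1.3155708165536084
[[ 0.916  0.4   -0.   ]
 [ 0.4   -0.916  0.001]
 [ 0.    -0.001 -1.   ]]
```

>>> {"api": "servo_tool", "payload": {"travel": [[4,-2.7,-0.3],[8,-5.4,-0.6],[12,-8.1,-0.9],[16,-10.8,-1.2],[20,-13.5,-1.5],[24,-16.2,-1.8],[28,-18.9,-2.1],[32,-21.6,-2.4],[36,-24.3,-2.7],[40,-27,-3]], "delta_rot": [[0,0,-0.12],[0,0,-0.24],[0,0,-0.36],[0,0,-0.48],[0,0,-0.6],[0,0,-0.72],[0,0,-0.84],[0,0,-0.96],[0,0,-1.08],[0,0,-1.2]], "grip": [0,0,0,0,0,0,0,0,0,0]}}

```text
clock: 1.1
eef_pos: [479.3, -94.5, 283.4]
tcp_rot: [-2.17, -2.272, 0.0]
force: [0.2, -0.7, 0.1]
grip_width: 0.998
finger_force: 0.0
```

```bash
cat >> h.py <<'E'
def go(o,tgt,yaw):
    m=R.from_rotvec(o["tcp_rot"]);x=m.as_matrix()
    t=R.from_matrix(np.array([[np.cos(yaw),np.sin(yaw),0],[np.sin(yaw),-np.cos(yaw),0],[0,0,-1]]))
    print("t",o["clock"],"pos",o["eef_pos"].round(1),"yaw",np.arctan2(x[1,0],x[0,0]).round(3),"q",o["joint_pos"].round(2),"F",o["force"].round(1),"grip",o["grip_width"],o["finger_force"])
    print("travel cm",(m.inv().apply(np.array(tgt)-o["eef_pos"])/10).round(2),"rot",(m.inv()*t).as_rotvec().round(3))
E
python3 -c "
from station import *
from h import *
go(get_obs(),[519,-26.5,290],1.826)"
```

```text
t 1.1 pos [479.3 -94.5 283.4] yaw 1.617 q [-0.29  0.21  1.77 -0.    1.17 -0.34] F [ 0.2 -0.7  0.1] grip 0.9978213910393973 0.0
travel cm [ 6.61  4.28 -0.66] rot [-0.     0.    -0.209]
```

>>> {"api": "servo_tool", "payload": {"travel": [[1.6,1.0,-0.1],[3.3,2.1,-0.3],[5.0,3.2,-0.5],[6.6,4.3,-0.7],[6.6,4.3,-0.7],[6.6,4.3,-0.7],[6.6,4.3,-0.7],[6.6,4.3,-0.7],[6.6,4.3,-0.7],[6.6,4.3,-0.7]], "delta_rot": [[0,0,-0.05],[0,0,-0.1],[0,0,-0.15],[0,0,-0.21],[0,0,-0.21],[0,0,-0.21],[0,0,-0.21],[0,0,-0.21],[0,0,-0.21],[0,0,-0.21]], "grip": [0,0,0,0,0,0,0,0,0,0]}}

```text
clock: 2.1
eef_pos: [518.8, -29.1, 290.3]
tcp_rot: [1.927, 2.481, -0.0]
force: [-0.2, 0.0, 0.2]
grip_width: 1.003
finger_force: 0.0
```

```bash
python3 -c "
from station import *
from h import *
import cv2
o=get_obs();go(o,[519,-26.5,197],1.826)
s=snapshot('wrist');s['o']=o;pickle.dump(s,open('w.pkl','wb'));cv2.imwrite('pics/w1.png',s['frame'][:,:,::-1]);print(s['T_tool_cam'],s['fx'],s['cx'],s['cy'])"
```

```text
t 2.1 pos [518.8 -29.1 290.3] yaw 1.821 q [-0.15  0.26  1.68 -0.    1.2  -0.4 ] F [-0.2  0.   0.2] grip 1.0031814979315898 0.0
travel cm [0.24 0.09 9.33] rot [-0.     0.    -0.005]
[[ 7.10945898e-04 -9.61397035e-01 -2.75164016e-01  7.05867101e+01]
 [ 9.99999540e-01  8.60782685e-04 -4.23777617e-04  1.27210154e+00]
 [ 6.44274965e-04 -2.75163588e-01  9.61397204e-01 -1.20477849e+02]
 [ 0.00000000e+00  0.00000000e+00  0.00000000e+00  1.00000000e+00]] 329.3650277896259 319.182689851839 201.63299293951195
```

View pics/w1.png

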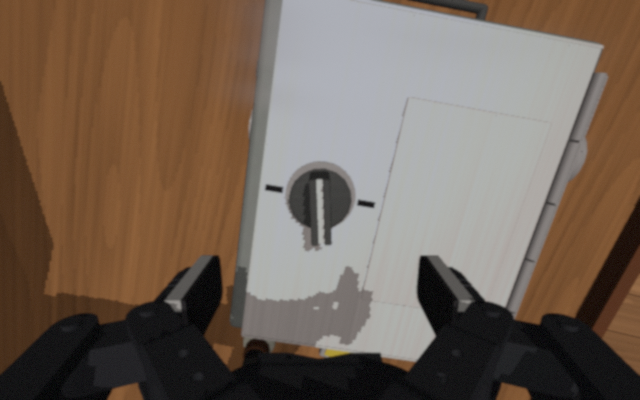

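The wrist view shows the slot from about (318,180) to (321,243), the marks at (274,188) and (366,204), and the fingers clear on both sides.

```bash
python3 -c "
from h import *
s=pickle.load(open('w.pkl','rb'));T=s['T_tool_cam'];o=s['o'];r=R.from_rotvec(o['tcp_rot'])
s['xyz']=r.apply(T[:3,3])+o['eef_pos'];s['orientation']=(r*R.from_matrix(T[:3,:3])).as_rotvec()
def p(a,b,z):
  a=w(s,*a,z);b=w(s,*b,z);d=b-a;print(a,b,(a+b)/2,np.arctan2(d[1],d[0]))
p((274,188),(366,204),158);p((321,243),(318,180),204)
go(o,[519,-26.5,197],1.826)"
```

```text
[483.02689572 -28.5195246  158.        ] [557.10348637 -23.09147606 158.        ] [520.06519105 -25.80550033 158.        ] 0.07314543701572786
[525.53247164 -45.6615196  204.        ] [512.78078204  -3.94903653 204.        ] [519.15662684 -24.80527807 204.        ] 1.8674782644366223
t 2.1 pos [518.8 -29.1 290.3] yaw 1.821 q [-0.15  0.26  1.68 -0.    1.2  -0.4 ] F [-0.2  0.   0.2] grip 1.0031814979315898 0.0
travel cm [0.24 0.09 9.33] rot [-0.     0.    -0.005]
```

>>> {"api": "servo_tool", "payload": {"travel": [[0.1,0.0,1.5],[0.2,0.1,3.0],[0.3,0.2,4.5],[0.3,0.2,6.0],[0.3,0.2,7.5],[0.3,0.2,8.6],[0.3,0.2,9.2],[0.3,0.2,9.2],[0.3,0.2,9.2],[0.3,0.2,9.2]], "delta_rot": [[0,0,-0.02],[0,0,-0.02],[0,0,-0.02],[0,0,-0.02],[0,0,-0.02],[0,0,-0.02],[0,0,-0.02],[0,0,-0.02],[0,0,-0.02],[0,0,-0.02]], "grip": [0,0,0,0,0,0,0,0,100,150]}}

```text
clock: 3.15
eef_pos: [520.4, -25.4, 198.9]
tcp_rot: [1.9, 2.5, 0.001]
force: [0.3, -0.3, 0.6]
grip_width: 0.696
finger_force: 0.0
```

>>> {"api": "servo_tool", "payload": {"travel": [[0,0,0],[0,0,0],[0,0,0],[0,0,0],[0,0,0],[0,0,0],[0,0,0],[0,0,0],[0,0,0],[0,0,0]], "delta_rot": [[0,0,0],[0,0,0],[0,0,0],[0,0,0],[0,0,0],[0,0,0],[0,0,0],[0,0,0],[0,0,0],[0,0,0]], "grip": [180,200,220,240,255,255,255,255,255,255]}}

```text
clock: 4.15
eef_pos: [519.0, -25.6, 198.4]
tcp_rot: [-1.9, -2.5, 0.003]
force: [-8.6, -2.9, 6.3]
grip_width: 0.152
finger_force: 61.1
```

```bash
python3 -c "
from station import *
from h import *
import cv2
o=get_obs();go(o,[519.7,-26,190],1.84);print(o['wrist_torque'])
s=snapshot('wrist');cv2.imwrite('pics/w2.png',s['frame'][:,:,::-1])"
```

```text
t 4.15 pos [519.  -25.6 198.4] yaw 1.842 q [-0.14  0.36  1.78 -0.    1.   -0.41] F [-8.6 -2.9  6.3] grip 0.15184951269466684 61.05847120285034
travel cm [-0.06  0.06  0.84] rot [-0.003 -0.     0.002]
[-0.35998901  1.23646622 -0.05383882]
```

View pics/w2.png

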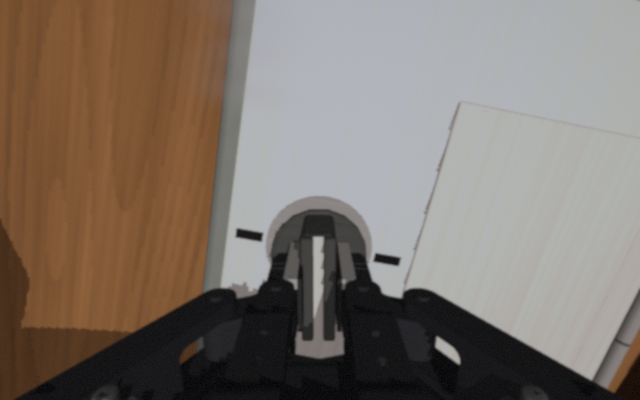

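>>> {"api": "servo_tool", "payload": {"travel": [[0,-0.05,0.1],[0,-0.1,0.2],[0,-0.12,0.3],[0,-0.12,0.4],[0,-0.12,0.5],[0,-0.12,0.6],[0,-0.12,0.7],[0,-0.12,0.7],[0,-0.12,0.7],[0,-0.12,0.7]], "delta_rot": [[0,0,0],[0,0,0],[0,0,0],[0,0,0],[0,0,0],[0,0,0],[0,0,0],[0,0,0],[0,0,0],[0,0,0]], "grip": [255,255,255,255,255,255,255,255,255,255]}}

```text
clock: 5.2
eef_pos: [518.9, -25.7, 192.1]
tcp_rot: [1.901, 2.501, 0.0]
force: [-4.7, 0.7, 8.7]
grip_width: 0.152
finger_force: 61.6
```

```bash
python3 -c "
from station import *
from h import *
o=get_obs();go(o,[519.3,-26,190],1.84);print(o['wrist_torque'])"
```

```text
t 5.2 pos [518.9 -25.7 192.1] yaw 1.842 q [-0.14  0.37  1.79 -0.    0.98 -0.41] F [-4.7  0.7  8.7] grip 0.15171301422225683 61.603161692619324
travel cm [-0.04  0.03  0.21] rot [0.    0.    0.002]
[0.09057925 0.68829381 0.03983564]
```

>>> {"api": "servo_tool", "payload": {"travel": [[0,-0.03,0.1],[0,-0.05,0.15],[0,-0.05,0.2],[0,-0.05,0.25],[0,-0.05,0.3],[0,-0.05,0.3],[0,-0.05,0.3],[0,-0.05,0.3],[0,-0.05,0.3],[0,-0.05,0.3]], "delta_rot": [[0,0,0],[0,0,0],[0,0,0],[0,0,0],[0,0,0],[0,0,0],[0,0,0],[0,0,0],[0,0,0],[0,0,0]], "grip": [255,255,255,255,255,255,255,255,255,255]}}

```text
clock: 6.2
eef_pos: [518.9, -25.7, 190.1]
tcp_rot: [1.9, 2.5, 0.002]
force: [-7.2, 1.5, 19.1]
grip_width: 0.154
finger_force: 63.3
```

```bash
python3 -c "
from station import *
from h import *
o=get_obs();go(o,[519.3,-26,190],1.84);print(o['wrist_torque'])"
```

```text
t 6.2 pos [518.9 -25.7 190.1] yaw 1.842 q [-0.14  0.37  1.79  0.    0.97 -0.41] F [-7.2  1.5 19.1] grip 0.15448066701495475 63.27180862426758
travel cm [-0.04  0.03  0.01] rot [0.002 0.    0.002]
[0.37087227 1.08667811 0.05694567]
```

>>> {"api": "servo_tool", "payload": {"travel": [[0,0,0],[0,0,0],[0,0,0],[0,0,0],[0,0,0],[0,0,0],[0,0,0],[0,0,0],[0,0,0],[0,0,0]], "delta_rot": [[0,0,-0.07],[0,0,-0.14],[0,0,-0.21],[0,0,-0.28],[0,0,-0.35],[0,0,-0.42],[0,0,-0.49],[0,0,-0.56],[0,0,-0.63],[0,0,-0.7]], "grip": [255,255,255,255,255,255,255,255,255,255]}}

```text
clock: 7.2
eef_pos: [518.3, -25.9, 190.1]
tcp_rot: [0.924, 3.003, -0.0]
force: [-10.2, -0.5, 21.8]
grip_width: 0.15
finger_force: 63.5
```

```bash
python3 -c "
from station import *
from h import *
o=get_obs();go(o,[519.3,-26,190],3.217);print(o['wrist_torque'])"
```

```text
t 7.2 pos [518.3 -25.9 190.1] yaw 2.545 q [-0.14  0.37  1.79 -0.    0.97 -1.11] F [-10.2  -0.5  21.8] grip 0.15032894041081737 63.50208520889282
travel cm [-0.09  0.05  0.01] rot [-0.     0.    -0.672]
[ 0.05758376  1.78174743 -0.01558326]
```

>>> {"api": "servo_tool", "payload": {"travel": [[0.04,-0.03,0],[0.08,-0.06,0],[0.08,-0.06,0],[0.08,-0.06,0],[0.08,-0.06,0],[0.08,-0.06,0],[0.08,-0.06,0],[0.08,-0.06,0],[0.08,-0.06,0],[0.08,-0.06,0]], "delta_rot": [[0,0,-0.07],[0,0,-0.14],[0,0,-0.21],[0,0,-0.28],[0,0,-0.35],[0,0,-0.42],[0,0,-0.49],[0,0,-0.56],[0,0,-0.63],[0,0,-0.67]], "grip": [255,255,255,255,255,255,255,255,255,255]}}

```text
clock: 8.2
eef_pos: [517.9, -26.4, 190.2]
tcp_rot: [-0.115, 3.138, -0.002]
force: [-7.3, -4.0, 19.3]
grip_width: 0.15
finger_force: 63.2
```

```bash
python3 -c "
from station import *
from h import *
import cv2
o=get_obs();go(o,[519.3,-26,190],3.217);print(o['wrist_torque'])
s=snapshot('wrist');cv2.imwrite('pics/w3.png',s['frame'][:,:,::-1])
s=snapshot('top');cv2.imwrite('pics/t3.png',cv2.resize(s['frame'][125:260,230:450,::-1],None,fx=3.6,fy=3.6))"
```

```text
t 8.2 pos [517.9 -26.4 190.2] yaw -3.069 q [-0.14  0.37  1.8  -0.    0.97 -1.78] F [-7.3 -4.  19.3] grip 0.1504312846064318 63.1521213054657
travel cm [-0.15  0.03  0.02] rot [-0.001  0.002 -0.002]
[-0.5223425   1.25874693 -0.00583005]
```

View pics/w3.png

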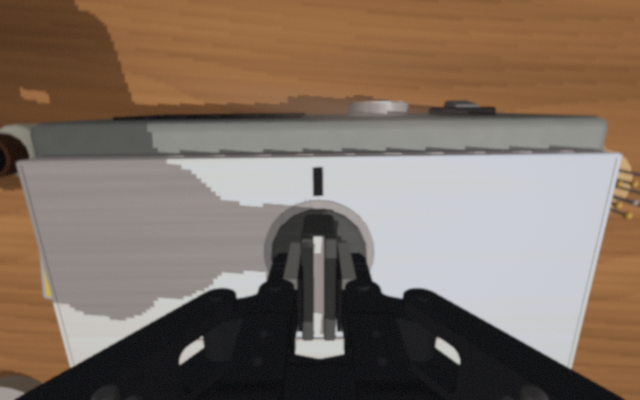

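The wrist view shows the front mark at (318,181) in line with the slot at column 318. The cover is flat on its frame and the fingers hold the wing. I'll hold for a second, then hand in.

>>> {"api": "servo_tool", "payload": {"travel": [[0,0,0],[0,0,0],[0,0,0],[0,0,0],[0,0,0],[0,0,0],[0,0,0],[0,0,0],[0,0,0],[0,0,0]], "delta_rot": [[0,0,0],[0,0,0],[0,0,0],[0,0,0],[0,0,0],[0,0,0],[0,0,0],[0,0,0],[0,0,0],[0,0,0]], "grip": [255,255,255,255,255,255,255,255,255,255]}}

```text
clock: 9.3
eef_pos: [517.9, -26.4, 190.1]
tcp_rot: [-0.11, 3.138, -0.002]
force: [-7.7, -3.8, 18.9]
grip_width: 0.153
finger_force: 63.2
```

```bash
python3 -c "
from station import *
o=get_obs();print(o['eef_pos'],o['force'])
if o['force'][2]>12 and o['eef_pos'][2]<192: print(job_done())"
```

```text
[517.8508656  -26.4103144  190.13776744] [-7.72249097 -3.81852457 18.87387058]
the job is handed in; nothing more can be done
None
```

I pushed the fastener down, turned it anticlockwise until its slot lined up with the release marks, and handed the job in at about 9.3 s, still gripping it and pressing down with about 19 N; the last wrist picture showed the cover shut, and no verdict came back.

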